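Release the amber jar from the stockroom feeder

ROBOT

A 7-joint arm with a two-finger parallel gripper is mounted at the origin on the work surface. World frame = base frame: x ahead of the robot, y to its left, z up, the work surface at z = 0. Lengths are in m, angles in rad, forces in N, time in s.
With the tool pointing down it reaches from about 0.35 to 0.9 m from the base axis. Payload 19.9 kg.
Tool frame: the origin (TCP) lies on the centre line of the jaws, within the pads' length; the fingertips stand 11 mm ahead of it and the grasp point (between the pads) lies 8 mm behind it; z points along the fingers, y is the line along which they close (so a half turn about z gives the same grasp; the last joint's range is limited). The gripper opens to 94 mm and grips with 3 to 60 N. Pads are 16 mm wide; open, the fingers measure 119 mm over their backs; the gripper's body (75 mm by 177 mm) begins 78 mm behind the grasp point.
Start: joints at [1.167, 0.417, -0.01, 1.614, 0.005, 1.111, -0.053], TCP at [0.221, -0.585, 0.216] pointing down, gripper open.
Joint ranges: [-2.81, 2.81], [-0.39, 2.02], [-1.27, 1.25], [0.06, 2.57], [-1.19, 4.33], [0.19, 2], [-2.82, 2.82]. Speed limits (rad/s): [1.89, 1.89, 2.39, 2.39, 3.01, 3.01, 3.01].

INTERFACE

Orientations are given as [roll, pitch, yaw] about the fixed x, y, z axes, in that order (R = Rz(yaw) Ry(pitch) Rx(roll)).
In Python, from station import * gives the robot as it stands. The module is installed in compiled form; this text tells all that it offers.
- The arm moves only by the tool jog_arm, never from a script. Its argument "motion" is a list of rows, each a list of 5 numbers: the closure in counts, from 0 (fully open) to 255 (shut), then the shift along the tool's x, y, z in cm, then the turn about the tool's z in rad. A call has 1 to 12 rows; each row shifts and turns the commanded pose from where the row before left it, along the tool's axes as they then stand; what a row does not reach is not made up. A row lasts 1/8 s, in which the tool goes at most 62.5 mm and 10.7 degrees, less where a joint would pass 70% of its speed; a pose out of reach is approached as far as the arm can. A call is refused whole if a number of a shift passes 6.25 or a number of a turn 0.188, either way. A call with a gripper value outside its range is refused whole. The fingers move at their own pace and stop on an object; "squeeze" is the grip in N (left out, the last holds). Time passes only in rows, so rows that do not move let the fingers close. It gives the time, the measured TCP pose, the force, the opening and the grip force at its end, in the units of the state.
- sense(): the state, without advancing time (a new reading comes with each control period).
- camera(name): name is "side" or "top"; returns (picture, depth): 420x560x3 uint8, blue, green, red; 420x560 float32, m along the optical axis (not along the pixel's ray), 0 where there is no reading.
- camera_params(name): a dict with "vertical_fov" (degrees; the focal length in pixels is half the picture's height over the tangent of half this angle, whatever the lens; pixels are square), "cx", "cy" (the principal point, pixels), "k1" (the pictures are not rectified: a ray, as slopes to the right and down, at radius r is drawn at 1 + k1 r^2 times it, then the intrinsics apply), "rvec" (rotation vector, rad) and "tvec" (3), from world to camera coordinates, as OpenCV has them. Camera axes: x right, y down, z forward; pixel columns grow to the right and rows downward; lengths in m; the calibration is good to about 2 mm. A picture is of the moment at which its call begins. camera_params takes no time and is no camera call.
- hand_in(): hands the job in; it is judged then, once.
The state is a dict: "clock": time; "joints": joint angles; "joint_vel": joint speeds; "effort": joint torques, N m; "tool_pos": TCP position; "eef_rot": TCP orientation; "contact_force": force on the tool from outside, world axes, zero at the start; "moment": the same for the moment, N m; "opening": finger opening in m; "finger_force": force on a finger pad.
Only numpy, scipy, OpenCV 4.12 (cv2) and the standard library are available. Lean on these libraries where they do the work, as an engineer would, in place of code of your own. Each camera call takes 0.05 s, during which the arm holds its last target. There are 200 camera calls.

TASK

Dispense the amber jar from the two-lane feeder: with the fingertips press down the green paddle of that jar's lane until its yellow gate is up and the jar has rolled down into the trough at the front, then let the paddle come back up so that the gate is shut again. Do not touch or lift the jars or the gates, leave the white jar waiting behind its closed gate, and leave everything else on the table where it stands.

Things in the scene. Friction and masses are not known exactly. Their poses are not given: they have to be found in the camera images.
- feeder: grey two-lane gravity feeder fixed on a grey base plate 270 (x) x 350 (y) x 8 mm. Lanes lie side by side at own y = +36.5 (left) and -36.5 mm (right), 66 mm wide, walls 88 mm high, back wall 108; they slope 10 degrees down to own -x, to a trough with a front lip 74 mm high. Gates at own x = 0. Origin: centre of underside; x away from the robot at yaw 0, y left, z up. Place, yaw vary.
- jar_amber: the jar to release: amber (brown) closed jar with white lid, a cylinder 40 mm across and 60 mm long lying along the feeder's y in one of the two lanes, behind the gate; origin at its centre, its own y along the jar. It may start in either lane. It rolls freely.
- jar_white: the other jar, which stays: white with blue lid, same size and lie, in the other lane behind its gate; origin at its centre
- lever_left (a joint): steel rocking lever of the left lane, along feeder y, pivot at y = +141.5 mm, 118 mm high (brackets 130): green paddle outside, yellow gate inside. Angle, rad: 0 at rest (gate shut), grows as the paddle is pressed down, stop at 0.45. A jar rolls out from about 0.3 up. A spring returns it to 0; about 2 N on the paddle to start, 5 N at the stop.
- paddle_left (a point): centre of the top face of the left green paddle, 50 x 50 mm and 8 mm thick, at feeder x = 0, y = +231.5 mm, 126 mm above the table at rest; it is 90 mm out from the lever's pivot and goes down about 39 mm to the stop; nothing but open space under it. The point moves with the lever.
- gate_left (a point): centre of the yellow gate plate 4 x 36 x 50 mm at the inner end of the left lever, 105 mm from the pivot, 98 mm above the table when shut; moves with the lever
- lane_left (a point): where the centre of a jar lies that waits behind the left gate
- trough_left (a point): where the centre of a jar lies that has come to rest against the front lip of the left lane's trough, 112 mm before its waiting place
- lever_right (a joint): steel rocking lever of the right lane, along feeder y, pivot at y = -141.5 mm, 118 mm high (brackets 130): green paddle outside, yellow gate inside. Angle, rad: 0 at rest (gate shut), grows as the paddle is pressed down, stop at 0.45. A jar rolls out from about 0.3 up. A spring returns it to 0; about 2 N on the paddle to start, 5 N at the stop.
- paddle_right (a point): centre of the top face of the right green paddle, 50 x 50 mm and 8 mm thick, at feeder x = 0, y = -231.5 mm, 126 mm above the table at rest; it is 90 mm out from the lever's pivot and goes down about 39 mm to the stop; nothing but open space under it. The point moves with the lever.
- gate_right (a point): centre of the yellow gate plate 4 x 36 x 50 mm at the inner end of the right lever, 105 mm from the pivot, 98 mm above the table when shut; moves with the lever
- lane_right (a point): where the centre of a jar lies that waits behind the right gate
- trough_right (a point): where the centre of a jar lies that has come to rest against the front lip of the right lane's trough, 112 mm before its waiting place
- spray_bottle: bystander: blue plastic bottle with white cap, 52 mm across, 100 mm tall; origin: centre of its underside
- swab_carton: bystander: brown cardboard box 60 x 90 x 45 mm; origin: centre of its underside
- tablet_jar: bystander: small white jar with green lid standing upright, 40 mm across, 60 mm tall; origin: centre of its underside
- green_bottle: bystander: green glass bottle with black cap, 48 mm across, 85 mm tall; origin: centre of its underside
- glove_carton: bystander: white carton 120 x 240 x 75 mm; origin: centre of its underside
- steel_cup: bystander: steel cup 70 mm across, 80 mm tall; origin: centre of its underside
- tape_ring: bystander: orange plastic ring 76 mm across, 25 mm tall; origin: centre of its underside
Not all that is in view belongs to the job. Leave any pink, purple or red look-alike of the jar_white alone.

How it is judged:
On the way, in this order (a step that is already met when the one before it is completed fails the run):
1. the lever of the amber jar's lane is pressed while the jar still waits behind the gate (((value of joint lever_left above 0.15 rad and distance between jar_amber and lane_left below 0.03 m) or (value of joint lever_right above 0.15 rad and distance between jar_amber and lane_right below 0.03 m))).
2. the amber jar has rolled out and lies in the trough ((distance between jar_amber and trough_left below 0.015 m or distance between jar_amber and trough_right below 0.015 m)), for 0.2 s.
At the end, for the whole second after the job is handed in: the amber jar lies at rest within 15 mm of its place against the front lip of a trough, both levers are back up (below 0.04 rad) and the white jar is within 15 mm of its waiting place behind its gate ((distance between jar_amber and trough_left below 0.015 m or distance between jar_amber and trough_right below 0.015 m) and linear speed of jar_amber below 0.02 m/s and value of joint each of lever_left, lever_right below 0.04 rad and (distance between jar_white and lane_left below 0.015 m or distance between jar_white and lane_right below 0.015 m)); the robot touches nothing.
It fails at once if a jar or a gate is touched by the robot (contact force between any of the fingers, the arm and jar_amber above 0.5 N or contact force between any of the fingers, the arm and jar_white above 0.5 N or contact force between any of the fingers, the arm and lever_left_c2 above 0.5 N or contact force between any of the fingers, the arm and lever_right_c2 above 0.5 N).
It fails at once if the amber jar is lifted out of the lane (height (world z) of jar_amber above 0.115 m).
It fails at once if the white jar leaves its place (distance of jar_white from where it was at the start of the episode above 0.015 m).
It fails at once if the lever of the white jar's lane is pressed ((value of joint lever_left above 0.12 rad and distance between jar_white and lane_left below 0.03 m) or (value of joint lever_right above 0.12 rad and distance between jar_white and lane_right below 0.03 m)).
It fails at once if a bystander is moved by more than 2 cm or tipped (distance of any of spray_bottle, swab_carton, tablet_jar, green_bottle, glove_carton, steel_cup, tape_ring from where it was at the start of the episode above 0.02 m or angle between any of spray_bottle, swab_carton, tablet_jar, green_bottle, glove_carton, steel_cup, tape_ring's own z axis and vertical above 0.3 rad).
It also fails if it takes over 35 s, if anything falls off the work surface, if the arm or the gripper's body presses on something with over 40 N, if the wrist force passes 120 N, or if a joint passes its speed limit or range.

## Working session

There is one attempt and no reset: what is moved stays moved. The work goes in short steps, Python scripts to look and compute and a tool call to move; the robot and the scene stay as the last step left them, time stands still between calls to the robot, and variables do not carry over. Pictures are saved under pics/ and viewed, at most 10 in all, crops included, and the job is handed in when it is done.

Besides the shell and the picture viewer there is one more tool, called after "Emit:" by a JSON object that holds its "name" and its "arguments". jog_arm: Moves the arm, as the interface text tells. Its arguments: {"type":"object","properties":{"motion":{"type":"array","items":{"type":"array","items":{"type":"number"}}},"squeeze":{"type":"number"}},"required":["motion"]}

```bash
mkdir -p pics; cat > h.py <<'E'
from station import *
import numpy as np, cv2
def shot(n,f):
    p,d=camera(n); cv2.imwrite(f'pics/{f}.png',p); np.save(f'{f}.npy',d); return p,d
def ray(n,u,v):
    c=camera_params(n); f=210/np.tan(np.radians(c['vertical_fov'])/2)
    K=np.array([[f,0,c['cx']],[0,f,c['cy']],[0,0,1.]])
    s=cv2.undistortPoints(np.array([[[u,v]]],float),K,np.array([c['k1'],0,0,0.]))[0,0]
    R=cv2.Rodrigues(np.array(c['rvec'],float))[0]; t=np.array(c['tvec'],float).ravel()
    return -R.T@t, R.T@np.array([s[0],s[1],1.])
def atz(n,u,v,z):
    o,d=ray(n,u,v); return o+d*(z-o[2])/d[2]
def atd(n,u,v,D):
    o,d=ray(n,u,v); return o+d*float(np.median(D[v-1:v+2,u-1:u+2]))
E
python3 - <<'E'
from h import *
shot('top','top0');shot('side','side0')
s=sense();print(s['clock'],s['tool_pos'],s['eef_rot'],s['opening'])
E
```

```text
0.1 [ 0.22107916 -0.58425543  0.21592272] [-3.14054203e+00  9.69676884e-05  3.61738151e-01] 0.09391457024142912
```

View pics/top0.png

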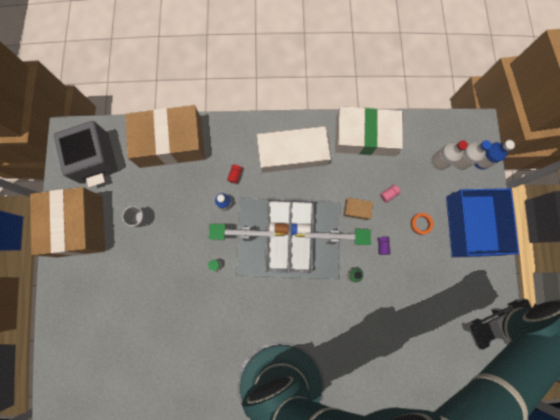

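View pics/side0.png

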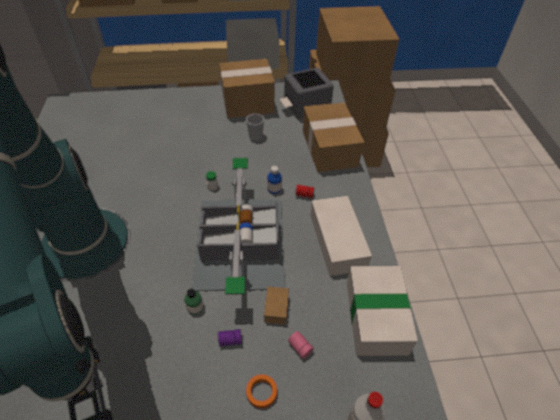

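```bash
python3 - <<'E'
from h import *
p=cv2.imread('pics/top0.png');D=np.load('top0.npy')
cv2.imwrite('pics/c1.png',cv2.resize(p[180:290,190:390],None,fx=4,fy=4,interpolation=cv2.INTER_CUBIC))
hsv=cv2.cvtColor(p,cv2.COLOR_BGR2HSV)
m=cv2.inRange(hsv,(50,120,50),(80,255,255))
n,l,st,c=cv2.connectedComponentsWithStats(m)
for i in range(1,n):
    if st[i,4]>40:
        u,v=c[i]; print(st[i],c[i],atz('top',u,v,.126),atd('top',int(u),int(v),D))
s=np.load('side0.npy'); ps=cv2.imread('pics/side0.png')
print(atz('side',240,163,.126),atz('side',235,286,.126))
print('amber',atd('top',282,229,D),'white',atd('top',300,229,D))
E
```

```text
[366 110  10  37 346] [370.51156069 128.23699422] [ 0.84038535 -0.31875242  0.126     ] [ 0.85495749 -0.32644757  0.09084347]
[210 225  15  14 183] [216.56284153 231.09289617] [0.50826197 0.19195686 0.126     ] [0.50864761 0.19380039 0.12557301]
[356 230  14  14 188] [362.57446809 236.56382979] [ 0.47951812 -0.26875716  0.126     ] [ 0.48141037 -0.2671555   0.12543302]
[209 261   9   9  62] [213.16129032 264.80645161] [0.40294588 0.20264482 0.126     ] [0.40777984 0.21399206 0.05764927]
[0.50587334 0.18848364 0.126     ] [ 0.4786713  -0.27494247  0.126     ]
amber [ 0.51297093 -0.01495381  0.10138168] white [ 0.51154358 -0.07290928  0.10142333]
```

View pics/c1.png

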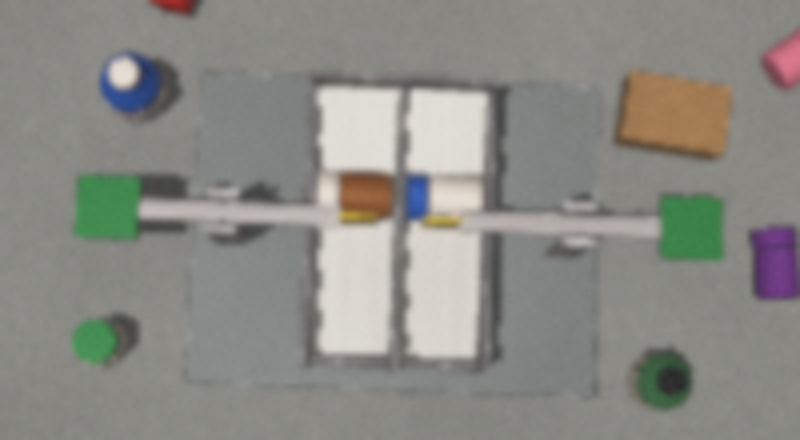

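Emit:
{"name": "jog_arm", "arguments": {"motion": [[255,0,0,-5,0],[255,3.4,-3.9,0,0],[255,3.4,-3.9,0,0],[255,3.4,-3.9,0,0],[255,3.4,-3.9,0,0],[255,3.4,-3.9,0,0],[255,3.4,-3.9,0,0],[255,3.4,-3.9,0,0],[255,3.4,-3.9,0,0]], "squeeze": 10}}

```text
clock: 1.23
tool_pos: [0.3654, -0.1948, 0.2664]
eef_rot: [3.141, 0.0, 0.362]
contact_force: [1.0, -0.1, 0.4]
opening: 0.0072
finger_force: 0.0
```

Emit:
{"name": "jog_arm", "arguments": {"motion": [[255,3.4,-3.9,0,0],[255,3.4,-3.9,0,0],[255,3.4,-3.9,0,0],[255,3.4,-3.9,0,0],[255,3.4,-3.9,0,0],[255,3.4,-3.9,0,0],[255,3.4,-3.9,0,0],[255,3.4,-3.9,0,0],[255,0,0,0,0],[255,0,0,0,0],[255,0,0,0,0]]}}

```text
clock: 2.6
tool_pos: [0.5091, 0.1904, 0.2665]
eef_rot: [3.141, 0.0, 0.36]
contact_force: [-0.3, -0.5, -0.6]
opening: 0.0002
finger_force: 0.0
```

Emit:
{"name": "jog_arm", "arguments": {"motion": [[255,0.2,-0.5,4,0],[255,0,0,4,0],[255,0,0,3.5,0],[255,0,0,0,0],[255,0,0,0,0]]}}

```text
clock: 3.22
tool_pos: [0.5099, 0.1969, 0.153]
eef_rot: [3.141, -0.002, 0.361]
contact_force: [1.1, 0.3, 1.0]
opening: 0.0006
finger_force: 0.0
```

```bash
python3 - <<'E'
from h import *
p,d=shot('side','s1')
cv2.imwrite('pics/c2.png',cv2.resize(p[110:310,160:320],None,fx=3,fy=3,interpolation=cv2.INTER_CUBIC))
s=sense();print(s['clock'],s['tool_pos'],s['contact_force'])
E
```

```text
3.275 [0.51001445 0.19701844 0.15316764] [0.04081542 0.55633855 0.35404785]
```

View pics/c2.png

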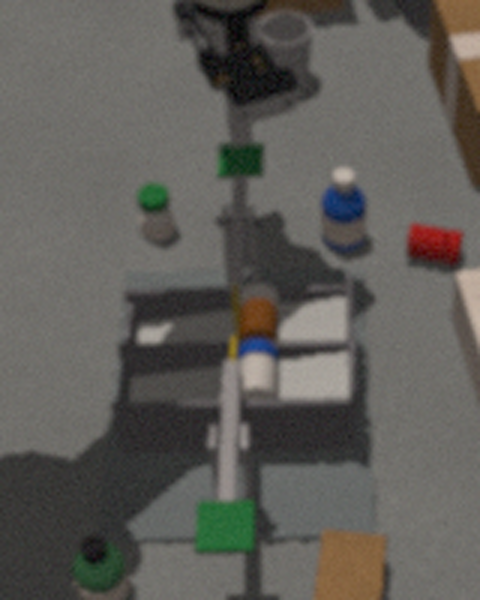

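```bash
python3 - <<'E'
from h import *
c=camera_params('side'); f=210/np.tan(np.radians(c['vertical_fov'])/2)
K=np.array([[f,0,c['cx']],[0,f,c['cy']],[0,0,1.]])
P=np.array([[.51,.197,.142],[.51,.197,.24],[.508,.192,.126]])
q=cv2.projectPoints(P,np.array(c['rvec'],float),np.array(c['tvec'],float),K,np.array([c['k1'],0,0,0.]))[0][:,0]
print(q,(q-[160,110])*3, ray('side',240,163)[0])
D=np.load('s1.npy')
for u,v in [(240,163),(240,158),(238,152),(238,147),(238,142),(248,142),(245,136),(238,130)]: print(u,v,atd('side',u,v,D))
p,d=shot('top','t1')
cv2.imwrite('pics/c3.png',cv2.resize(p[180:290,170:370],None,fx=4,fy=4,interpolation=cv2.INTER_CUBIC))
E
```

```text
[[240.90661485 157.53987774]
 [239.16396219 133.85359154]
 [240.61480256 162.23728995]] [[242.71984455 142.61963322]
 [237.49188657  71.56077462]
 [241.84440767 156.71186986]] [ 0.5285788  -0.85833394  1.08740081]
240 163 [0.50587402 0.18845198 0.12602908]
240 158 [0.50667728 0.20973969 0.12877715]
238 152 [0.50224772 0.18647683 0.17562398]
238 147 [0.50529791 0.11132068 0.2604442 ]
238 142 [0.5065143  0.10751849 0.28241913]
248 142 [0.53533516 0.11529259 0.27398634]
245 136 [0.52766661 0.13216411 0.28303919]
238 130 [0.50762511 0.18127846 0.26755709]
```

View pics/c3.png

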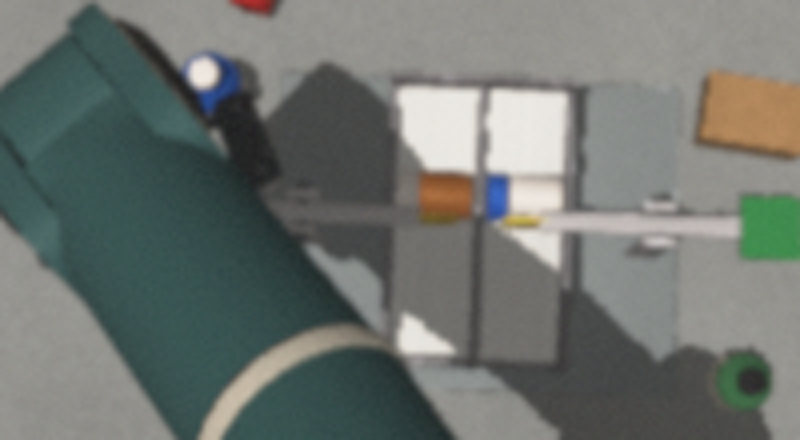

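Emit:
{"name": "jog_arm", "arguments": {"motion": [[255,0,0,1,0],[255,0,0,1,0],[255,0,0,1,0],[255,0,0,1,0],[255,0,0,0.5,0],[255,0,0,0,0],[255,0,0,0,0]]}}

```text
clock: 4.2
tool_pos: [0.5091, 0.1972, 0.1066]
eef_rot: [-3.141, 0.0, 0.362]
contact_force: [-1.2, 0.5, 3.3]
opening: 0.0004
finger_force: 1.8
```

```bash
python3 - <<'E'
from h import *
p,d=shot('side','s2')
cv2.imwrite('pics/c4.png',cv2.resize(p[110:310,160:320],None,fx=3,fy=3,interpolation=cv2.INTER_CUBIC))
s=sense();print(s['clock'],s['tool_pos'],s['contact_force'])
E
```

```text
4.25 [0.50910287 0.19720269 0.10666799] [-2.91590234  0.30613882  3.94016088]
```

View pics/c4.png

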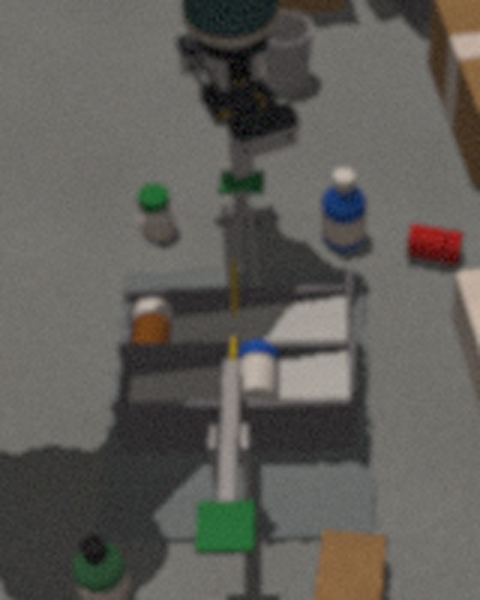

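The paddle is down (crop 242,182), the left gate is up (235,285), and the amber jar lies in the trough against the lip (150,322). The white jar hasn't moved (258,370). Next I'll hold briefly, then retract straight up.

Emit:
{"name": "jog_arm", "arguments": {"motion": [[255,0,0,0,0],[255,0,0,0,0],[255,0,0,-1,0],[255,0,0,-1,0],[255,0,0,-1.5,0],[255,0,0,-2,0],[255,0,0,-4,0],[255,0,0,-4,0],[255,0,0,0,0],[255,0,0,0,0],[255,0,0,0,0],[255,0,0,0,0]]}}

```text
clock: 5.75
tool_pos: [0.509, 0.1969, 0.2408]
eef_rot: [-3.141, 0.001, 0.362]
contact_force: [-0.6, 0.0, 0.8]
opening: 0.0003
finger_force: 0.0
```

```bash
python3 - <<'E'
from h import *
p,d=shot('side','s3')
cv2.imwrite('pics/c5.png',cv2.resize(p[110:310,160:320],None,fx=3,fy=3,interpolation=cv2.INTER_CUBIC))
s=sense();print(s['clock'],s['tool_pos'],s['contact_force'])
E
```

```text
5.8 [0.50900337 0.19694905 0.24094161] [ 0.44474307 -0.56402703 -0.26789915]
```

View pics/c5.png

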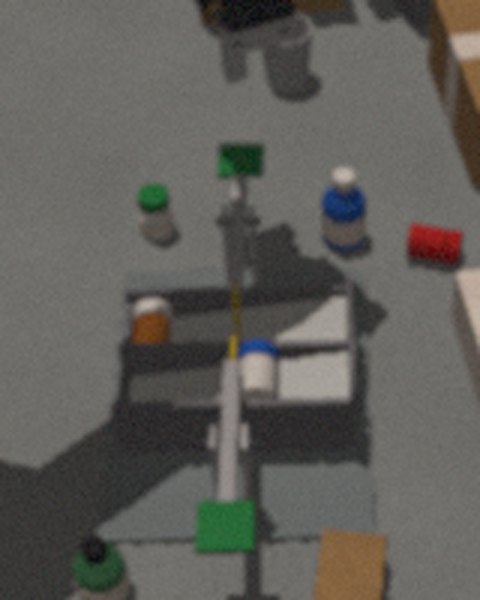

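The paddle is back at its rest position (crop 241,159) and the gate is shut (236,310). The amber jar is in the trough (150,322), the white jar is in place (258,370), and the gripper is clear of everything.

```bash
python3 -c "
from station import *
print(hand_in())"
```

```text
the job is handed in; nothing more can be done
None
```

The amber jar is in the left trough with its gate shut again, the white jar is still waiting behind its closed gate, and I handed the job in at about 6 s; the hand-in returned no verdict.

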